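# Feel along a freshly sanded console handle

## Task

The arched wooden carrying handle on the black control console has just been sanded: feel it for rough spots. With your fingertips held together, set them down on top of the arch at its front end (the end towards the console's low sloping front panel), stroke them lightly along the top of the handle over the crown to its back end (towards the raised back panel) without lifting off on the way, and lift away there. Do not grip, lift, shift or press hard on the console, and leave the things around it alone.

Things in the scene. Friction and masses are not known exactly. Their poses are not given: they have to be found in the camera images.
- handle: Round bent-wood bar, 24 mm thick, light wood, fixed on the console's top plate, arched front to back. Origin on the plate's surface, 90 mm above the bench, below mid-arch; x along the handle to the console's front, z up; the bar lies in the plane y = 0. Its top ridge is a circular arc from x = -96 to +96 mm; beyond, it bends down to its feet at x = +-104 mm. Rigid: 1 mm too deep costs 10 to 20 N.
- arc_centre (a point): Centre of curvature of the arch, 95 mm below handle's origin on its z axis (just below bench level). The top ridge lies 165 mm from it all along. Axes as handle.
- handle_front (a point): Point on the ridge at the front end of the arch, where the stroke starts: 86 mm from the middle along +x, 46 mm above the top plate; the ridge falls away to the front at about 31 degrees here. Axes as handle.
- handle_crown (a point): Highest point of the ridge, middle of the handle, 70 mm above the top plate, 160 mm above the bench. Axes as handle.
- handle_back (a point): Point on the ridge at the back end of the arch, where the stroke ends: 86 mm from the middle along -x, 46 mm above the top plate; the ridge falls away to the back at about 31 degrees here. Axes as handle.
- console: Loose home-made control console of black-painted plywood with empty cut-outs, 2 to 3 kg. Origin on the bench below the handle's middle; x points to its front. Flat top plate 90 mm above the bench, x = -135 to 135 mm, y = -335 to 65 mm; in front a steep panel slopes to the bench at x = 180 mm; behind, a panel rises to 170 mm (batten ends to 180 mm) above the bench at x = -135 to -190 mm.
- sanding_block: Loose cork sanding block, 100 x 60 x 28 mm, lying on the console's top plate beside the handle. Origin at the centre of its underside. To be left alone.
- push_button: Loose black panel push button, 34 mm across its rim and 30 mm high, standing on the bench beside the console's left side. To be left alone.
- screwdriver: Loose screwdriver with a red handle, 190 mm long, lying front to back on the right part of the console's top plate. Origin under its middle. To be left alone.
- screw_jar: Loose glass jar with a steel cap, 64 mm across, 85 mm high, standing on the bench beside the console's left side. Origin at the centre of its base. To be left alone.

How it is judged:
By the outcome, as a careful person would: the job done as asked, in the order asked, and still so for the second after the job is handed in, with the robot touching nothing.
It also fails if it takes over 51 s, if anything falls off the work surface, if the arm or the gripper's body presses on something with over 40 N, if the wrist force passes 120 N, or if a joint passes its speed limit or range.

## Robot

A 7-joint arm with a two-finger parallel gripper is mounted at the origin on the work surface. World frame = base frame: x ahead of the robot, y to its left, z up, the work surface at z = 0. Lengths are in m, angles in degrees, forces in N, time in s.
With the tool pointing down it reaches from about 0.425 to 0.875 m from the base axis. Payload 4.7 kg.
Tool frame: the origin (TCP) lies between the finger pads; the fingertips stand 19 mm ahead of it and the grasp point (between the pads) is the TCP; x points along the fingers, z is the direction in which the jaws open and shut, and the axes are right-handed (so a half turn about x gives the same grasp; the last joint's range is limited). The gripper opens to 87 mm and grips with 3 to 60 N. Pads are 19 mm wide; open, the fingers measure 117 mm over their backs; the gripper's body (75 mm by 190 mm) begins 51 mm behind the grasp point.
Start: joints at [64.865, 18.392, -4.016, 83.108, 1.295, 78.541, -3.26], TCP at [0.284, -0.585, 0.221] pointing down, gripper open.
Joint ranges: [-163.93, 163.93], [-17.29, 119.83], [-79.2, 71.16], [3.27, 140.29], [-89.18, 269.18], [5.43, 117.66], [-154.24, 154.24]. Speed limits (degrees/s): [147.25, 147.25, 180, 180, 180, 180, 180].

## Interface

Orientations are given as [roll, pitch, yaw] about the fixed x, y, z axes, in that order (R = Rz(yaw) Ry(pitch) Rx(roll)).
In Python, from cell import monitor, read_camera, camera_model, env, regions_of gives the robot as it stands. The module is installed in compiled form; this text tells all that it offers.
- The arm moves only by the tool step_arm, never from a script. Its argument "deltas" is a list of rows, each a list of 5 numbers: the gripper's target within -1 to 1 (fully open at 1, half-way at 0, shut at -1), then the shift along the tool's x, y, z in m, then the turn about the tool's x in degrees. A call has 1 to 12 rows; each row is the pose to reach, as a shift and turn from the pose commanded when the call began, along the tool's axes at that moment; what a row does not reach only later rows make up. A row lasts 1/8 s, in which the tool goes at most 62.5 mm and 10.7 degrees, less where a joint would pass 70% of its speed; a pose out of reach is approached as far as the arm can. A call with a gripper value outside its range is refused whole. The fingers move at their own pace and stop on an object; "newtons" is the grip in N (left out, the last holds). Time passes only in rows, so rows that repeat a pose let the fingers close. It gives the time, the measured TCP pose, the force and the opening at its end, in the units of the state.
- monitor.get_obs(): the state, without advancing time (a new reading comes with each control period).
- read_camera(name): name is "side" or "top" or "wrist"; returns (picture, depth): 384x512x3 uint8, red, green, blue; 384x512 float32, m along the optical axis (not along the pixel's ray), 0 where there is no reading.
- camera_model(name): a dict with "fx", "fy", "cx", "cy" (pixels), "xyz" and "attitude" of the camera in the world. Camera axes: x right, y down, z forward; pixel columns grow to the right and rows downward; lengths in m; the calibration is good to about 2 mm. A picture is of the moment at which its call begins: read the wrist's pose just before it. camera_model takes no time and is no camera call; for the wrist camera it gives the pose at the moment of the call.
- env.sign_off(): hands the job in, once; it reports no verdict.
Trained networks look in the newest picture that a camera, given by its name, has taken for a name from the list of things; names that differ only in an ending like _2 or _b are one class to them, and where a whole thing is asked for, a point or a joint stands for the part that bears it (a point fixed in the world has none). Each returns a list of dicts, best first, with "p" (0 to 1); they miss things now and then, are a little off and sometimes report something else, mostly with a low value. They report only what shows in the picture. A call takes as long as a camera call.
- regions_of(camera, thing): "pixels" (384x512 bool, what is visible of it) and "pixel" ([column, row] in pixels, amid what is visible of it).
The state is a dict: "time_s": time; "qpos": joint angles; "joint_velocities": joint speeds; "effort": joint torques, N m; "tool_pos": TCP position; "tool_rot": TCP orientation; "force": force on the tool from outside, world axes, zero at the start; "wrist_torque": the same for the moment, N m; "grip_width": finger opening in m.
Only numpy, scipy, OpenCV 4.12 (cv2) and the standard library are available. Lean on these libraries where they do the work, as an engineer would, in place of code of your own. Each camera call takes 0.05 s, during which the arm holds its last target. There are 200 camera calls.

## Working session

There is one attempt and no reset: what is moved stays moved. The work goes in short steps, Python scripts to look and compute and a tool call to move; the robot and the scene stay as the last step left them, time stands still between calls to the robot, and variables do not carry over. Pictures are saved under pics/ and viewed, about 8 in all and at most 12, crops included, and the job is handed in when it is done.

Besides the shell and the picture viewer there is one more tool, called after ">>>" in YAML: its name, and indented under it one key for each argument. step_arm: Moves the arm, as the interface text tells. Its arguments: {"type":"object","properties":{"deltas":{"type":"array"},"newtons":{"type":"number"}},"required":["deltas"]}

```bash
mkdir -p pics; cat > h.py <<'E'
import numpy as np, cv2
from scipy.spatial.transform import Rotation as R
from cell import monitor, read_camera, camera_model, env, regions_of
def cam(n):
    m=camera_model(n); a=m["attitude"]; return m,a
def RM(a):
    a=np.array(a,float)
    return a if a.shape==(3,3) else R.from_euler('xyz',a,degrees=True).as_matrix()
def world(n,depth,mask,m=None):
    m=m or camera_model(n); v,u=np.nonzero(mask&(depth>0)); z=depth[v,u]
    p=np.c_[(u-m["cx"])/m["fx"]*z,(v-m["cy"])/m["fy"]*z,z]
    return p@RM(m["attitude"]).T+np.array(m["xyz"])
E
python3 - <<'E'
from h import *
o=monitor.get_obs(); print(o)
ims=[]
for n in("side","top"):
    p,d=read_camera(n); print(camera_model(n)); np.save(n+"_d.npy",d); 
    cv2.imwrite(f"pics/{n}0.png",p[:,:,::-1])
    for t in("handle","console","sanding_block","screwdriver","screw_jar","push_button"):
        for r in regions_of(n,t)[:2]:
            P=world(n,d,r["pixels"]); print(n,t,round(r["p"],2),r["pixel"],len(P),np.median(P,0).round(3) if len(P) else "",P.min(0).round(3) if len(P) else "",P.max(0).round(3) if len(P) else "")
            if t=="handle" and r is not None: np.save(f"{n}_handle_{r['p']:.2f}.npy",P)
E
```

```text
{'time_s': 0.0, 'qpos': array([64.86757088, 18.4376766 , -4.01388187, 83.17656802,  1.29500335,
       78.53875936, -3.26188701]), 'joint_velocities': array([ 0.01180246, -0.02611384, -0.00302502,  0.06390519,  0.0784332 ,
       -0.01270739,  0.01382238]), 'effort': array([-1.63025234e-04, -4.91294861e+01, -4.04138686e-01, -3.12529492e+01,
       -6.39822450e-02,  4.37844114e-02,  1.39444119e-04]), 'tool_pos': array([ 0.28402628, -0.58404135,  0.21956235]), 'tool_rot': array([-176.66326226,   89.89204888,  119.27550152]), 'force': array([-0.66319587,  0.07393167, -0.04233769]), 'wrist_torque': array([-0.01458293,  0.01174865,  0.01886563]), 'grip_width': 0.08690086114738237}
{'fx': 474.3021173640419, 'fy': 474.3021173640419, 'cx': 250.1756688784925, 'cy': 196.973779485543, 'xyz': array([0.54367994, 0.70073167, 0.86218447]), 'attitude': array([-1.37981813e+02, -8.33933505e-02, -1.74899950e+02])}
side handle 0.71 [259.7, 181.2] 1311 [ 0.582 -0.002  0.141] [ 0.463 -0.18  -0.001] [0.69  0.026 0.162]
side console 0.93 [259.0, 175.9] 19984 [ 0.586 -0.036  0.09 ] [ 0.367 -0.632 -0.004] [0.
[... 918 characters left out ...]
0 [ 0.562 -0.01   0.149] [ 0.462 -0.041  0.087] [0.683 0.024 0.162]
top console 0.76 [329.8, 203.9] 26735 [ 0.578 -0.133  0.091] [ 0.359 -0.457 -0.005] [0.827 0.091 0.179]
top sanding_block 0.87 [344.8, 206.7] 1533 [ 0.575 -0.133  0.118] [ 0.522 -0.201 -0.   ] [ 0.629 -0.094  0.122]
top sanding_block 0.2 [284.9, 208.0] 1267 [ 0.564 -0.009  0.149] [ 0.462 -0.04   0.089] [0.683 0.024 0.162]
top screwdriver 0.96 [421.0, 194.4] 781 [ 0.604 -0.283  0.112] [ 0.55  -0.329 -0.002] [ 0.745 -0.234  0.119]
top screw_jar 0.7 [225.4, 228.9] 706 [0.523 0.119 0.085] [0.494 0.092 0.018] [0.555 0.152 0.09 ]
top push_button 0.75 [220.0, 190.8] 177 [0.613 0.132 0.028] [ 0.599  0.116 -0.004] [0.629 0.153 0.034]
```

View pics/top0.png

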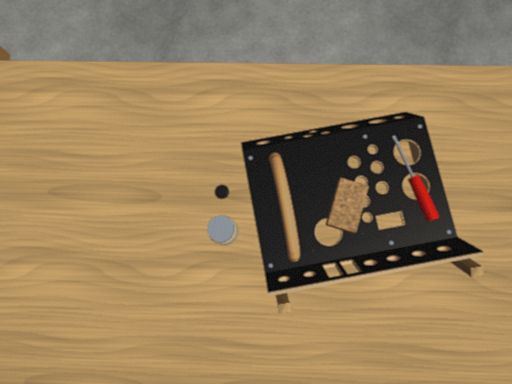

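View pics/side0.png

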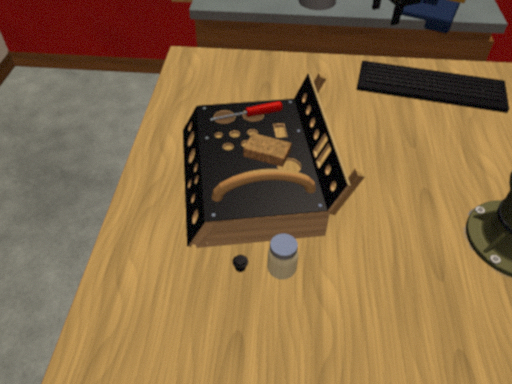

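```bash
cat > fit.py <<'E'
from h import *
import glob
from scipy.optimize import least_squares
def fit(P):
    # bar: torus of centre radius 153, tube 12, centre (cx,cy,cz), yaw
    P=P[P[:,2]>0.125]
    def f(q):
        c=q[:3]; y=q[3]; a=np.array([np.cos(y),np.sin(y),0]); b=np.array([-np.sin(y),np.cos(y),0])
        d=P-c; X=d@a; Y=d@b; Z=d[:,2]
        return np.hypot(np.hypot(X,Z)-.153,Y)-.012
    q0=[*np.median(P,0)[:2],-.005,np.arctan2(*(lambda v:(v[1],v[0]))(np.linalg.svd(P-P.mean(0),full_matrices=False)[2][0]))]
    r=least_squares(f,q0,loss='soft_l1',f_scale=.001)
    return r.x,np.median(abs(f(r.x))),len(P)
E
python3 - <<'E'
from fit import *
A=[]
for g in glob.glob("*_handle_*.npy"):
    P=np.load(g);A.append(P);x,e,n=fit(P);print(g,x[:3].round(4),np.degrees(x[3]).round(2),e,n)
x,e,n=fit(np.vstack(A));print(x[:3].round(4),np.degrees(x[3]).round(2),e,n)
o=monitor.get_obs();T=R.from_euler('xyz',o["tool_rot"],degrees=True).as_matrix();print(T.round(3),o["tool_pos"])
E
```

```text
side_handle_0.71.npy [ 0.5751 -0.0084 -0.0048] 11.77 0.000800129397620742 979
top_handle_0.66.npy [ 0.5753 -0.0075 -0.0046] -168.03 0.0005837748786194762 1142
[ 0.5753 -0.0079 -0.0047] 11.83 0.0007047964588123169 2121
[[ 0.     0.899  0.437]
 [-0.     0.437 -0.899]
 [-1.    -0.     0.   ]] [ 0.2843726  -0.58454903  0.22073913]
```

The handle fit from both cameras agrees to about 1 mm: middle at (0.575, -0.008), yaw 11.8°. In the top picture the raised panel with batten ends is at the bottom, near the robot (283,300), and the sloping front is at the far side. The handle runs from front (276,157) to back (294,258). I'll shut the gripper and move above the front end, turning so the pad width lies along the handle.

>>> step_arm:
  deltas:
    - [-1,-0.02,0.02,-0.012,0]
    - [-1,-0.04,0.06,-0.036,0]
    - [-1,-0.04,0.107,-0.065,0]
    - [-1,-0.04,0.154,-0.094,0]
    - [-1,-0.04,0.201,-0.122,0]
    - [-1,-0.04,0.248,-0.151,0]
    - [-1,-0.04,0.295,-0.18,0]
    - [-1,-0.04,0.342,-0.208,0]
    - [-1,-0.04,0.389,-0.237,0]
    - [-1,-0.04,0.436,-0.265,0]
    - [-1,-0.04,0.483,-0.294,3]
    - [-1,-0.04,0.53,-0.322,7]
  newtons: 10

```text
time_s: 2.2
tool_pos: [0.6208, -0.0596, 0.2628]
tool_rot: [60.2, 89.9, -10.9]
force: [1.2, 0.1, 0.1]
grip_width: 0.0007
```

```bash
cat > st.py <<'E'
from h import *
H=np.array([.5753,-.0079]);y=np.radians(11.83);a=np.array([np.cos(y),np.sin(y)]);b=np.array([-a[1],a[0]])
def st():
    o=monitor.get_obs();T=R.from_euler('xyz',o["tool_rot"],degrees=True).as_matrix();p=o["tool_pos"];d=p[:2]-H
    print("t",o["time_s"],"hx,hy",(d@a).round(4),(d@b).round(4),"tipz",(p[2]-.019).round(4),"yang",np.degrees(np.arctan2(T[1,1],T[0,1])).round(2),"F",o["force"].round(2),"down",T[:,0].round(4),"w",o["grip_width"])
    return o,T
E
python3 - <<'E'
from st import *
o,T=st()
p,d=read_camera("wrist");m=camera_model("wrist");cv2.imwrite("pics/wrist0.png",p[:,:,::-1])
from fit import fit
for r in regions_of("wrist","handle")[:1]:
    P=world("wrist",d,r["pixels"],m);x,e,n=fit(P);print(r["p"],x[:3].round(4),np.degrees(x[3]),e,n,P.min(0),P.max(0))
D=np.load("top_d.npy");W=world("top",D,D>0);k=(W[:,2]>.13)&(W[:,2]<.2)&(W[:,1]>-.5)&(W[:,1]<.15)&(W[:,0]>.3)&(W[:,0]<.85);hx=(W[k,:2]-H)@a;print(np.histogram(hx,bins=np.arange(-.2,.21,.05)))
E
```

```text
t 2.2 hx,hy 0.0339 -0.0599 tipz 0.2438 yang 18.9 F [1.16 0.12 0.1 ] down [ 2.2e-03 -4.0e-04 -1.0e+00] w 0.0007262167582728152
0.98 [ 0.623   0.0104 -0.0029] -168.99573770819896 0.002932047594841789 2585 [ 0.5557158  -0.02257759  0.08841043] [0.69220148 0.03983925 0.34035902]
(array([2642,  662,  267,  324,  302,  214,    0,    0]), array([-2.00000000e-01, -1.50000000e-01, -1.00000000e-01, -5.00000000e-02,
       -5.55111512e-17,  5.00000000e-02,  1.00000000e-01,  1.50000000e-01,
        2.00000000e-01]))
```

>>> step_arm:
  deltas:
    - [-1,0,0.03,-0.022,3]
    - [-1,0,0.06,-0.045,6]
    - [-1,0,0.069,-0.052,7.1]
    - [-1,0,0.069,-0.052,7.1]
    - [-1,0,0.069,-0.052,7.1]

```text
time_s: 2.92
tool_pos: [0.668, 0.0068, 0.2612]
tool_rot: [-6.7, 89.9, -85.0]
force: [1.4, -0.6, -0.5]
grip_width: 0.0006
```

```bash
python3 - <<'E'
from st import *
from fit import fit
o,T=st()
p,d=read_camera("wrist");m=camera_model("wrist");cv2.imwrite("pics/wrist1.png",p[:,:,::-1])
for r in regions_of("wrist","handle")[:1]:
    P=world("wrist",d,r["pixels"],m);P=P[P[:,2]<.17];x,e,n=fit(P);print(r["p"],x[:3].round(4),np.degrees(x[3]),e,n)
    dd=P[:,:2]-H
    X=dd@a;Y=dd@b
    for l in np.arange(-.1,.11,.02):
        k=(abs(X-l)<.004)&(P[:,2]>.12)
        if k.sum()>15: print(l.round(2),k.sum(),"ymid",((np.percentile(Y[k],2)+np.percentile(Y[k],98))/2).round(4),"ztop",np.percentile(P[k,2],95).round(4))
    A=[np.load(g) for g in __import__("glob").glob("*_handle_*.npy")]
st()
E
```

```text
t 2.925 hx,hy 0.0937 -0.0046 tipz 0.2422 yang 11.76 F [ 1.44 -0.65 -0.5 ] down [ 1.0e-04 -1.5e-03 -1.0e+00] w 0.0005747334306078349
0.94 [ 0.5905 -0.0146  0.0128] -161.47082593337976 0.002067107431368967 878
0.06 76 ymid -0.0012 ztop 0.1484
0.08 194 ymid -0.0006 ztop 0.1409
0.1 136 ymid -0.0017 ztop 0.1289
t 3.025 hx,hy 0.0938 -0.0048 tipz 0.242 yang 11.73 F [ 0.45 -0.16  0.41] down [ 1.0e-04 -1.2e-03 -1.0e+00] w 0.0005276774334703958
```

View pics/wrist1.png

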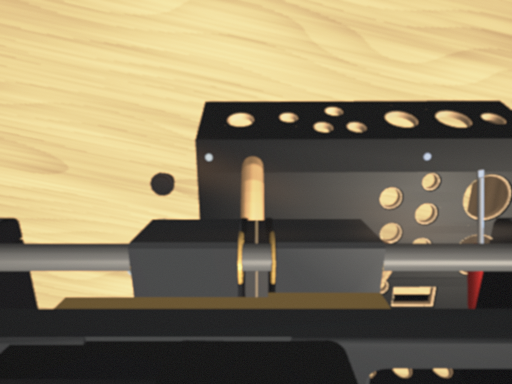

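The wrist picture shows the closed fingertips' seam (256,260) in line with the handle (253,190), and the wrist ridge depth matches the fit. Next I descend to about 9 mm above the ridge.

>>> step_arm:
  deltas:
    - [-1,0.035,-0.001,-0.004,0]
    - [-1,0.07,-0.001,-0.004,0]
    - [-1,0.09,-0.001,-0.004,0]
    - [-1,0.095,-0.001,-0.004,0]
    - [-1,0.095,-0.001,-0.004,0]
    - [-1,0.095,-0.001,-0.004,0]

```text
time_s: 3.78
tool_pos: [0.6676, 0.0123, 0.1673]
tool_rot: [78.2, 89.9, 0.1]
force: [0.3, -0.2, -0.2]
grip_width: 0.0003
```

```bash
python3 -c "
from st import *
st()"
```

```text
t 3.775 hx,hy 0.0944 0.0008 tipz 0.1483 yang 11.84 F [ 0.29 -0.19 -0.2 ] down [ 0.0025  0.     -1.    ] w 0.0003292241789396256
```

>>> step_arm:
  deltas:
    - [-1,0.002,0,0,0]
    - [-1,0.004,0,0,0]
    - [-1,0.006,0,0,0]
    - [-1,0.007,0,0,0]
    - [-1,0.007,0,0,0]

```text
time_s: 4.4
tool_pos: [0.6666, 0.0122, 0.1585]
tool_rot: [-74.3, 90.0, -152.4]
force: [-0.5, -0.9, 0.1]
grip_width: 0.0005
```

>>> step_arm:
  deltas:
    - [-1,0.0005,0,0,0]
    - [-1,0.001,0,0,0]
    - [-1,0.001,0,0,0]

```text
time_s: 4.78
tool_pos: [0.6666, 0.0122, 0.1576]
tool_rot: [-52.5, 90.0, -130.6]
force: [-0.1, -0.2, 0.5]
grip_width: 0.0007
```

>>> step_arm:
  deltas:
    - [-1,0.0005,0,0,0]
    - [-1,0.0005,0,0,0]

```text
time_s: 5.03
tool_pos: [0.6666, 0.0122, 0.1571]
tool_rot: [-43.8, 90.0, -121.9]
force: [-0.6, -0.6, 0.4]
grip_width: 0.0003
```

>>> step_arm:
  deltas:
    - [-1,0.0005,0,0,0]
    - [-1,0.0005,0,0,0]

```text
time_s: 5.28
tool_pos: [0.6666, 0.0122, 0.1565]
tool_rot: [-74.6, 90.0, -152.7]
force: [0.6, -0.5, 0.6]
grip_width: 0.0007
```

>>> step_arm:
  deltas:
    - [-1,0.0005,0,0,0]
    - [-1,0.0005,0,0,0]

```text
time_s: 5.52
tool_pos: [0.6666, 0.0121, 0.1561]
tool_rot: [-43.6, 90.0, -121.8]
force: [0.2, -0.7, -0.4]
grip_width: 0.0004
```

>>> step_arm:
  deltas:
    - [-1,0.0005,0,0,0]
    - [-1,0.0005,0,0,0]

```text
time_s: 5.78
tool_pos: [0.6666, 0.0122, 0.1556]
tool_rot: [-53.6, 90.0, -131.8]
force: [0.2, 0.6, -0.4]
grip_width: 0.0007
```

>>> step_arm:
  deltas:
    - [-1,0.0005,0,0,0]
    - [-1,0.0005,0,0,0]

```text
time_s: 6.02
tool_pos: [0.6666, 0.0121, 0.1551]
tool_rot: [-51.7, 90.0, -129.8]
force: [0.5, -0.3, -0.2]
grip_width: 0.0003
```

>>> step_arm:
  deltas:
    - [-1,0.0005,0,0,0]
    - [-1,0.0005,0,0,0]

```text
time_s: 6.28
tool_pos: [0.6666, 0.0122, 0.1546]
tool_rot: [-54.0, 90.0, -132.2]
force: [-0.3, 0.2, 0.4]
grip_width: 0.0002
```

>>> step_arm:
  deltas:
    - [-1,0.0005,0,0,0]
    - [-1,0.0005,0,0,0]

```text
time_s: 6.52
tool_pos: [0.6666, 0.0122, 0.1541]
tool_rot: [-33.4, 90.0, -111.6]
force: [0.4, 1.0, -0.3]
grip_width: 0.0006
```

>>> step_arm:
  deltas:
    - [-1,0.0005,0,0,0]
    - [-1,0.0005,0,0,0]

```text
time_s: 6.78
tool_pos: [0.6666, 0.0122, 0.1536]
tool_rot: [-73.0, 90.0, -151.1]
force: [-0.2, 0.0, 0.0]
grip_width: 0.0006
```

>>> step_arm:
  deltas:
    - [-1,0.0005,0,0,0]
    - [-1,0.0005,0,0,0]

```text
time_s: 7.02
tool_pos: [0.6666, 0.0122, 0.153]
tool_rot: [-63.7, 90.0, -141.8]
force: [0.3, -0.6, -0.1]
grip_width: 0.0005
```

>>> step_arm:
  deltas:
    - [-1,0.0005,0,0,0]
    - [-1,0.0005,0,0,0]

```text
time_s: 7.28
tool_pos: [0.6666, 0.0122, 0.1526]
tool_rot: [-58.1, 90.0, -136.2]
force: [0.1, -0.0, 0.1]
grip_width: 0.0005
```

>>> step_arm:
  deltas:
    - [-1,-0.002,0,0,0]
    - [-1,-0.002,-0.0035,0,0]
    - [-1,-0.002,-0.0035,0,0]

```text
time_s: 7.65
tool_pos: [0.663, 0.0113, 0.1547]
tool_rot: [-22.0, 90.0, -100.2]
force: [-0.2, -0.3, 0.3]
grip_width: 0.0007
```

>>> step_arm:
  deltas:
    - [-1,0.0005,0,0,0]
    - [-1,0.0005,0,0,0]

```text
time_s: 7.9
tool_pos: [0.6632, 0.0114, 0.154]
tool_rot: [-54.2, 90.0, -132.3]
force: [0.7, -0.1, -0.5]
grip_width: 0.0005
```

>>> step_arm:
  deltas:
    - [-1,0.0005,0,0,0]
    - [-1,0.0005,0,0,0]

```text
time_s: 8.15
tool_pos: [0.6632, 0.0115, 0.1535]
tool_rot: [-78.4, 90.0, -156.6]
force: [-0.3, 0.0, 0.1]
grip_width: 0.0001
```

>>> step_arm:
  deltas:
    - [-1,0.0005,0,0,0]
    - [-1,0.0005,0,0,0]

```text
time_s: 8.4
tool_pos: [0.6632, 0.0115, 0.1531]
tool_rot: [-47.7, 90.0, -125.8]
force: [-0.5, 1.1, -0.3]
grip_width: 0.0005
```

>>> step_arm:
  deltas:
    - [-1,0.0005,0,0,0]
    - [-1,0.0005,0,0,0]

```text
time_s: 8.65
tool_pos: [0.6632, 0.0115, 0.1526]
tool_rot: [-56.9, 90.0, -135.0]
force: [-0.3, -0.2, -0.7]
grip_width: 0.0005
```

>>> step_arm:
  deltas:
    - [-1,0.0005,0,0,0]
    - [-1,0.0005,0,0,0]

```text
time_s: 8.9
tool_pos: [0.6632, 0.0114, 0.1521]
tool_rot: [-50.0, 90.0, -128.2]
force: [-0.1, -0.0, 0.5]
grip_width: 0.0001
```

No contact yet at the estimated ridge height, so I'll check with the side camera.

```bash
python3 - <<'E'
from st import *
o,T=st()
p,d=read_camera("side");m=camera_model("side")
cv2.imwrite("pics/side1.png",cv2.resize(p[120:240,180:350,::-1],None,fx=4.5,fy=4.5,interpolation=cv2.INTER_CUBIC))
W=world("side",d,d>0);D=W[:,:2]-H;X=D@a;Y=D@b
k=(abs(X-.09)<.03)&(abs(Y)<.03)&(W[:,2]>.125)&(W[:,2]<.2)
for z in np.arange(.126,.2,.006):
    q=k&(abs(W[:,2]-z)<.003); print(z.round(3),q.sum(),X[q].min().round(4) if q.any() else "",X[q].max().round(4) if q.any() else "",Y[q].min().round(4) if q.any() else "",Y[q].max().round(4) if q.any() else "")
E
```

```text
t 8.9 hx,hy 0.09 0.0009 tipz 0.1331 yang 11.84 F [-0.14 -0.04  0.46] down [-1.e-04 -1.e-04 -1.e+00] w 5.989010907029614e-05
0.126 28 0.062 0.0981 -0.0038 0.0156
0.132 48 0.0601 0.0955 0.0 0.0132
0.138 28 0.0602 0.0849 0.0048 0.0141
0.144 4 0.0621 0.0661 0.0097 0.0131
0.15 0    
0.156 0    
0.162 0    
0.168 0    
0.174 0    
0.18 0    
0.186 0    
0.192 0    
0.198 0
```

View pics/side1.png

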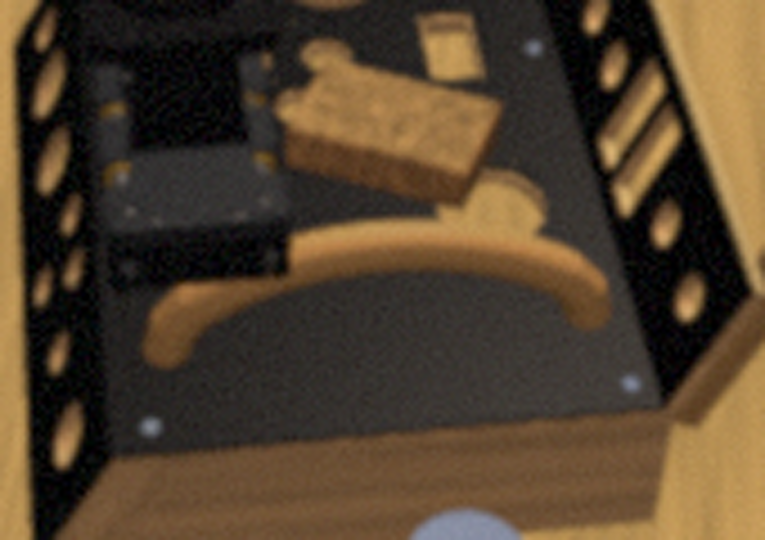

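The gripper body hides the tip, but it stands over the front end as planned. The 2 mm camera tolerance could explain the gap, so I'll keep creeping down.

>>> step_arm:
  deltas:
    - [-1,0.0005,0,0,0]
    - [-1,0.0005,0,0,0]

```text
time_s: 9.2
tool_pos: [0.6632, 0.0115, 0.1516]
tool_rot: [-58.2, 90.0, -136.4]
force: [-0.0, 0.2, -0.0]
grip_width: 0.0004
```

>>> step_arm:
  deltas:
    - [-1,0.0005,0,0,0]
    - [-1,0.0005,0,0,0]

```text
time_s: 9.45
tool_pos: [0.6632, 0.0114, 0.1511]
tool_rot: [-60.8, 90.0, -138.9]
force: [-0.0, -0.1, -1.0]
grip_width: 0.0007
```

>>> step_arm:
  deltas:
    - [-1,0.0005,0,0,0]
    - [-1,0.0005,0,0,0]

```text
time_s: 9.7
tool_pos: [0.6632, 0.0114, 0.1505]
tool_rot: [-58.3, 90.0, -136.4]
force: [-0.4, -0.8, -0.1]
grip_width: 0.0002
```

>>> step_arm:
  deltas:
    - [-1,0.0005,0,0,0]
    - [-1,0.0005,0,0,0]

```text
time_s: 9.95
tool_pos: [0.6632, 0.0115, 0.1501]
tool_rot: [-47.4, 90.0, -125.6]
force: [0.2, 0.1, -0.5]
grip_width: 0.0007
```

>>> step_arm:
  deltas:
    - [-1,0.0005,0,0,0]
    - [-1,0.0005,0,0,0]

```text
time_s: 10.2
tool_pos: [0.6632, 0.0115, 0.1496]
tool_rot: [-49.4, 90.0, -127.5]
force: [0.1, 0.1, 0.8]
grip_width: 0.0007
```

>>> step_arm:
  deltas:
    - [-1,0.0005,0,0,0]
    - [-1,0.0005,0,0,0]

```text
time_s: 10.45
tool_pos: [0.6632, 0.0115, 0.1491]
tool_rot: [-41.4, 90.0, -119.6]
force: [0.4, -0.2, 0.2]
grip_width: 0.0006
```

```bash
python3 - <<'E'
from st import *
o,T=st()
p,d=read_camera("wrist");m=camera_model("wrist")
print(m)
cv2.imwrite("pics/wrist2.png",cv2.resize(p[60:330,150:380,::-1],None,fx=2.2,fy=2.2,interpolation=cv2.INTER_CUBIC))
# tip projections
for z in (.0,.019):
  for yy in (-.0095,0,.0095):
    q=RM(m["attitude"]).T@(o["tool_pos"]+T@np.array([z,yy,0])-m["xyz"]);u=q[0]/q[2]*m["fx"]+m["cx"];v=q[1]/q[2]*m["fy"]+m["cy"];i,j=int(round(v)),int(round(u));print(z,yy,u.round(1),v.round(1),q[2].round(4),d[i,j] if 0<=i<384 and 0<=j<512 else "")
v,u=np.mgrid[0:384,0:512];P=np.c_[((u-m["cx"])/m["fx"]*d).ravel(),((v-m["cy"])/m["fy"]*d).ravel(),d.ravel()]@RM(m["attitude"]).T+m["xyz"]
P=P.reshape(384,512,3);D=P[...,:2]-H
for r in range(120,320,8): print(r,p[r,253],d[r,253].round(4),"hx",(D[r,253]@a).round(4),"hy",(D[r,253]@b).round(4),"z",P[r,253,2].round(4))
E
```

```text
t 10.45 hx,hy 0.09 0.001 tipz 0.1301 yang 11.85 F [ 0.39 -0.21  0.23] down [-1.e-04 -1.e-04 -1.e+00] w 0.0005570144763926164
{'fx': 293.0367252286954, 'fy': 293.0367252286954, 'cx': 256.2022176133309, 'cy': 191.393431456834, 'xyz': array([0.73141419, 0.02504004, 0.31312712]), 'attitude': array([ 1.65174463e+02,  3.95180211e-02, -7.80979227e+01])}
0.0 -0.0095 255.0 247.8 0.1788 0.08374692
0.0 0 255.0 233.4 0.1764 0.15205848
0.0 0.0095 255.0 218.5 0.174 0.19228137
0.019 -0.0095 255.2 235.4 0.1972 0.15095536
0.019 0 255.2 222.1 0.1948 0.16898619
0.019 0.0095 255.2 208.5 0.1923 0.19572811
120 [245 224 158] 0.305 hx 0.1533 hy 0.0038 z -0.0007
128 [25 27 29] 0.2404 hx 0.1483 hy 0.003 z 0.0674
136 [28 28 25] 0.2317 hx 0.1426 hy 0.0029 z 0.0779
144 [28 25 25] 0.2253 hx 0.1371 hy 0.0028 z 0.086
152 [46 44 45] 0.2227 hx 0.1315 hy 0.0028 z 0.0902
160 [48 45 45] 0.2247 hx 0.1253 hy 0.0028 z 0.0897
168 [50 45 43] 0.2254 hx 0.1193 hy 0.0028 z 0.0907
176 [140 108  75] 0.2202 hx 0.1144 hy 0.0027 z 0.0973
184 [153 118  83] 0.2077 hx 0.1115 hy 0.0026 z 0.111
192 [193 148 101] 0.2035 hx 0.1071 hy 0.0025 z 0.1165
200 [197 150 103] 0.1991 hx 0.1029 hy 0.0025 z 0.1221
208 [200 152 104] 0.196 hx 0.0987 hy 0.0024 z 0.1265
216 [232 185 126] 0.1939 hx 0.0942 hy 0.0024 z 0.1299
224 [35 32 34] 0.1647 hx 0.0997 hy 0.0021 z 0.1586
232 [39 36 34] 0.1547 hx 0.0993 hy 0.0019 z 0.1691
240 [42 38 37] 0.1441 hx 0.0996 hy 0.0018 z 0.1799
248 [87 85 81] 0.0835 hx 0.1226 hy 0.0012 z 0.2366
256 [129 125 118] 0.0827 hx 0.1207 hy 0.0011 z 0.2378
264 [173 168 158] 0.0825 hx 0.1187 hy 0.0011 z 0.2386
272 [94 90 87] 0.1264 hx 0.0936 hy 0.0016 z 0.1998
280 [91 89 86] 0.1274 hx 0.0897 hy 0.0016 z 0.1998
288 [90 88 84] 0.0 hx 0.1596 hy 0.0002 z 0.3131
296 [96 88 79] 0.1297 hx 0.0816 hy 0.0016 z 0.1996
304 [109  87  50] 0.0719 hx 0.1144 hy 0.001 z 0.2507
312 [36 37 36] 0.0683 hx 0.1149 hy 0.001 z 0.2543
```

View pics/wrist2.png

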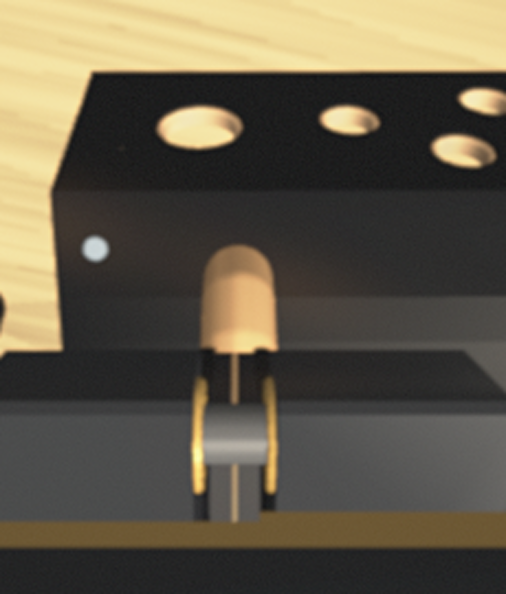

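The wrist picture shows the finger's front face ending at about row 218 (crop 348), higher than a 19 mm tip would. So the shut fingertips stand less far ahead of the TCP than assumed. The handle centre is about 1.5 mm to the right of the seam. I'll correct sideways, shift 2 mm outward and keep creeping down.

>>> step_arm:
  deltas:
    - [-1,0,0.002,0.0015,0]
    - [-1,0.0005,0.002,0.0015,0]
    - [-1,0.0005,0.002,0.0015,0]

```text
time_s: 10.88
tool_pos: [0.6654, 0.0104, 0.1485]
tool_rot: [-101.5, 90.0, -179.7]
force: [0.4, -0.1, 0.8]
grip_width: 0.0009
```

>>> step_arm:
  deltas:
    - [-1,0.0005,0,0,0]
    - [-1,0.0005,0,0,0]

```text
time_s: 11.12
tool_pos: [0.6654, 0.0105, 0.1481]
tool_rot: [-59.9, 90.0, -138.1]
force: [-0.5, -0.2, -0.9]
grip_width: 0.0007
```

>>> step_arm:
  deltas:
    - [-1,0.0005,0,0,0]
    - [-1,0.0005,0,0,0]

```text
time_s: 11.38
tool_pos: [0.6654, 0.0104, 0.1476]
tool_rot: [-51.6, 90.0, -129.8]
force: [1.0, 0.3, 0.4]
grip_width: 0.0005
```

>>> step_arm:
  deltas:
    - [-1,0.0005,0,0,0]
    - [-1,0.0005,0,0,0]

```text
time_s: 11.62
tool_pos: [0.6654, 0.0104, 0.1471]
tool_rot: [-65.1, 90.0, -143.3]
force: [0.3, 0.5, 0.5]
grip_width: 0.0004
```

>>> step_arm:
  deltas:
    - [-1,0.0005,0,0,0]
    - [-1,0.0005,0,0,0]

```text
time_s: 11.88
tool_pos: [0.6654, 0.0104, 0.1466]
tool_rot: [-58.2, 90.0, -136.4]
force: [-0.0, 0.2, -0.2]
grip_width: 0.0006
```

>>> step_arm:
  deltas:
    - [-1,0.0005,0,0,0]
    - [-1,0.0005,0,0,0]

```text
time_s: 12.12
tool_pos: [0.6654, 0.0104, 0.1461]
tool_rot: [-74.7, 90.0, -152.8]
force: [-0.1, -0.1, 0.0]
grip_width: 0.0005
```

>>> step_arm:
  deltas:
    - [-1,0.0005,0,0,0]
    - [-1,0.0005,0,0,0]

```text
time_s: 12.38
tool_pos: [0.6654, 0.0104, 0.1456]
tool_rot: [-61.6, 90.0, -139.8]
force: [-0.5, -0.7, -0.1]
grip_width: 0.0008
```

>>> step_arm:
  deltas:
    - [-1,0.0005,0,0,0]
    - [-1,0.0005,0,0,0]

```text
time_s: 12.62
tool_pos: [0.6655, 0.0104, 0.1451]
tool_rot: [-41.7, 90.0, -119.9]
force: [-0.1, -0.5, 0.8]
grip_width: 0.0006
```

>>> step_arm:
  deltas:
    - [-1,0.0005,0,0,0]
    - [-1,0.0005,0,0,0]

```text
time_s: 12.88
tool_pos: [0.6654, 0.0104, 0.1446]
tool_rot: [-46.6, 90.0, -124.8]
force: [-0.2, 0.3, 0.2]
grip_width: 0.0005
```

```bash
python3 - <<'E'
from st import *
o,T=st()
p,d=read_camera("wrist");m=camera_model("wrist")
np.savez("w3.npz",p=p,d=d)
for z in (0,.005,.01,.015,.019):
    q=RM(m["attitude"]).T@(o["tool_pos"]+T@np.array([z,.0095,0])-m["xyz"]);print(z,(q[0]/q[2]*m["fx"]+m["cx"]).round(1),(q[1]/q[2]*m["fy"]+m["cy"]).round(1))
v,u=np.mgrid[0:384,0:512];P=(np.c_[((u-m["cx"])/m["fx"]*d).ravel(),((v-m["cy"])/m["fy"]*d).ravel(),d.ravel()]@RM(m["attitude"]).T+m["xyz"]).reshape(384,512,3);D=P[...,:2]-H
for c in (244,250,254,256,258,262,268):
  print("col",c)
  for r in range(204,246,3): print(r,p[r,c],"hx",(D[r,c]@a).round(4),"hy",(D[r,c]@b).round(4),"z",P[r,c,2].round(4),end=" | ")
  print()
E
```

```text
t 12.875 hx,hy 0.092 -0.0006 tipz 0.1256 yang 11.84 F [-0.24  0.29  0.22] down [-1.e-04 -1.e-04 -1.e+00] w 0.0004797540485924483
0 255.1 218.5
0.005 255.2 215.7
0.01 255.2 213.0
0.015 255.2 210.4
0.019 255.2 208.5
col 244
204 [155 120  83] hx 0.1023 hy 0.0071 z 0.1182 | 207 [156 119  82] hx 0.1013 hy 0.0069 z 0.1219 | 210 [156 120  83] hx 0.0989 hy 0.007 z 0.121 | 213 [158 122  86] hx 0.0973 hy 0.007 z 0.1225 | 216 [156 120  84] hx 0.0962 hy 0.0068 z 0.1255 | 219 [32 29 26] hx 0.1031 hy 0.0058 z 0.1498 | 222 [24 22 23] hx 0.1028 hy 0.0056 z 0.1538 | 225 [30 28 27] hx 0.1025 hy 0.0055 z 0.1576 | 228 [27 26 25] hx 0.103 hy 0.0052 z 0.1634 | 231 [31 29 26] hx 0.1032 hy 0.005 z 0.1679 | 234 [65 52 35] hx 0.1033 hy 0.0049 z 0.172 | 237 [77 63 40] hx 0.1029 hy 0.0048 z 0.1749 | 240 [93 74 45] hx 0.1028 hy 0.0046 z 0.1781 | 243 [71 61 48] hx 0.1026 hy 0.0045 z 0.1812 | 
col 250
204 [193 148 100] hx 0.1029 hy 0.003 z 0.1201 | 207 [195 149 102] hx 0.1017 hy 0.0029 z 0.123 | 210 [195 149 102] hx 0.0999 hy 0.0029 z 0.1239 | 213 [195 150 102] hx 0.0988 hy 0.0028 z 0.1268 | 216 [219 170 114] hx 0
[... 3151 characters left out ...]
5 hy -0.004 z 0.1787 | 
col 268
204 [234 191 128] hx 0.1023 hy -0.0092 z 0.1184 | 207 [235 191 128] hx 0.1003 hy -0.0092 z 0.1188 | 210 [235 192 130] hx 0.0992 hy -0.0091 z 0.1217 | 213 [236 193 129] hx 0.0973 hy -0.0091 z 0.1225 | 216 [234 188 126] hx 0.0966 hy -0.009 z 0.1264 | 219 [43 36 29] hx 0.1031 hy -0.008 z 0.1498 | 222 [30 29 28] hx 0.1028 hy -0.0079 z 0.1538 | 225 [28 27 25] hx 0.1029 hy -0.0077 z 0.1586 | 228 [32 30 30] hx 0.1031 hy -0.0075 z 0.1635 | 231 [32 30 26] hx 0.1028 hy -0.0074 z 0.167 | 234 [43 37 31] hx 0.1025 hy -0.0072 z 0.1702 | 237 [43 38 31] hx 0.1025 hy -0.0071 z 0.1738 | 240 [45 40 33] hx 0.1018 hy -0.007 z 0.1759 | 243 [49 47 45] hx 0.1027 hy -0.0068 z 0.1813 |
```

The finger face clearly ends about 9 mm above its contact height, so I'll go on down.

>>> step_arm:
  deltas:
    - [-1,0.0005,0.001,0,0]
    - [-1,0.001,0.001,0,0]

```text
time_s: 13.18
tool_pos: [0.6666, 0.0106, 0.1436]
tool_rot: [52.5, 90.0, -25.6]
force: [1.3, -0.2, -1.2]
grip_width: 0.0001
```

>>> step_arm:
  deltas:
    - [-1,0.0005,0,0,0]
    - [-1,0.0005,0,0,0]

```text
time_s: 13.42
tool_pos: [0.6664, 0.0106, 0.1431]
tool_rot: [-66.2, 90.0, -144.4]
force: [0.2, 0.3, -0.2]
grip_width: 0.0005
```

>>> step_arm:
  deltas:
    - [-1,0.0005,0,0,0]
    - [-1,0.0005,0,0,0]

```text
time_s: 13.68
tool_pos: [0.6664, 0.0106, 0.1426]
tool_rot: [-48.9, 90.0, -127.1]
force: [0.5, -0.4, -0.1]
grip_width: 0.0006
```

>>> step_arm:
  deltas:
    - [-1,0.0005,0,0,0]
    - [-1,0.0005,0,0,0]

```text
time_s: 13.92
tool_pos: [0.6664, 0.0106, 0.1421]
tool_rot: [-40.8, 90.0, -118.9]
force: [-0.2, -1.3, -0.4]
grip_width: 0.0005
```

>>> step_arm:
  deltas:
    - [-1,0.0005,0,0,0]
    - [-1,0.0005,0,0,0]

```text
time_s: 14.18
tool_pos: [0.6664, 0.0106, 0.1416]
tool_rot: [-46.5, 90.0, -124.6]
force: [-0.1, -0.4, 1.0]
grip_width: 0.0005
```

>>> step_arm:
  deltas:
    - [-1,0.0005,0,0,0]
    - [-1,0.0005,0,0,0]

```text
time_s: 14.42
tool_pos: [0.6664, 0.0106, 0.1411]
tool_rot: [-71.9, 90.0, -150.0]
force: [1.1, -0.3, -0.2]
grip_width: 0.0005
```

>>> step_arm:
  deltas:
    - [-1,0.0005,0,0,0]
    - [-1,0.0005,0,0,0]

```text
time_s: 14.68
tool_pos: [0.6664, 0.0106, 0.1405]
tool_rot: [-73.8, 90.0, -152.0]
force: [-0.4, -0.1, 0.1]
grip_width: 0.0008
```

>>> step_arm:
  deltas:
    - [-1,0.0005,0,0,0]
    - [-1,0.0005,0,0,0]

```text
time_s: 14.92
tool_pos: [0.6664, 0.0106, 0.1401]
tool_rot: [-47.7, 90.0, -125.9]
force: [-0.1, -0.2, 0.6]
grip_width: 0.0007
```

>>> step_arm:
  deltas:
    - [-1,0.0005,0,0,0]
    - [-1,0.0005,0,0,0]

```text
time_s: 15.18
tool_pos: [0.6664, 0.0106, 0.1396]
tool_rot: [-59.9, 90.0, -138.0]
force: [0.8, 0.3, 0.4]
grip_width: 0.0004
```

>>> step_arm:
  deltas:
    - [-1,0.0005,0,0,0]
    - [-1,0.0005,0,0,0]

```text
time_s: 15.42
tool_pos: [0.6664, 0.0106, 0.1391]
tool_rot: [-64.0, 90.0, -142.1]
force: [-0.1, -0.1, 0.4]
grip_width: 0.0005
```

>>> step_arm:
  deltas:
    - [-1,0.0005,0,0,0]
    - [-1,0.0005,0,0,0]

```text
time_s: 15.68
tool_pos: [0.6664, 0.0106, 0.1386]
tool_rot: [-53.8, 90.0, -132.0]
force: [-0.0, 0.2, -0.5]
grip_width: 0.0002
```

```bash
python3 - <<'E'
from st import *
o,T=st()
p,d=read_camera("wrist")
cv2.imwrite("pics/wrist4.png",cv2.resize(p[160:310,190:320,::-1],None,fx=4,fy=4,interpolation=cv2.INTER_CUBIC))
E
```

```text
t 15.675 hx,hy 0.093 -0.0006 tipz 0.1196 yang 11.84 F [-0.04  0.24 -0.45] down [-1.e-04 -1.e-04 -1.e+00] w 0.0002489684017279463
```

View pics/wrist4.png

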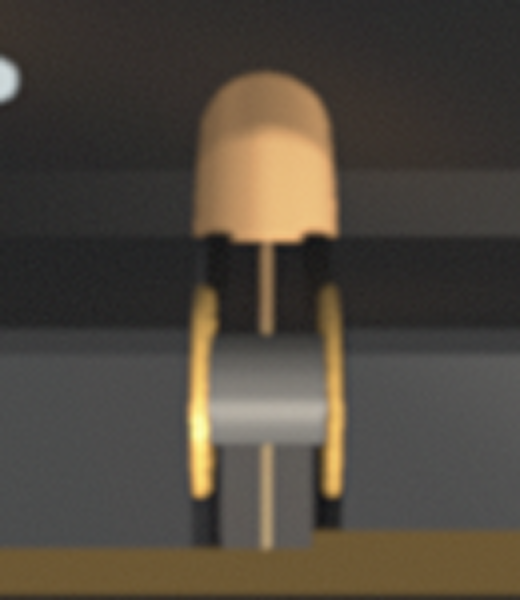

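The seam (crop 266,280) is centred on the handle, and the finger end sits just above it at about row 220. Continuing.

>>> step_arm:
  deltas:
    - [-1,0.0005,0,0,0]
    - [-1,0.0005,0,0,0]

```text
time_s: 15.98
tool_pos: [0.6664, 0.0106, 0.1381]
tool_rot: [-69.4, 90.0, -147.6]
force: [-0.2, 1.1, -0.5]
grip_width: 0.0007
```

>>> step_arm:
  deltas:
    - [-1,0.0005,0,0,0]
    - [-1,0.0005,0,0,0]

```text
time_s: 16.23
tool_pos: [0.6664, 0.0106, 0.1376]
tool_rot: [-75.0, 90.0, -153.1]
force: [-0.4, -0.1, -0.7]
grip_width: 0.0006
```

>>> step_arm:
  deltas:
    - [-1,0.0005,0,0,0]
    - [-1,0.0005,0,0,0]

```text
time_s: 16.48
tool_pos: [0.6664, 0.0106, 0.1371]
tool_rot: [-55.2, 90.0, -133.4]
force: [-0.5, 0.0, 0.5]
grip_width: 0.0006
```

>>> step_arm:
  deltas:
    - [-1,0.0005,0,0,0]
    - [-1,0.0005,0,0,0]

```text
time_s: 16.73
tool_pos: [0.6664, 0.0106, 0.1366]
tool_rot: [-59.6, 90.0, -137.8]
force: [0.0, 0.7, 0.2]
grip_width: 0.0003
```

>>> step_arm:
  deltas:
    - [-1,0.0005,0,0,0]
    - [-1,0.0005,0,0,0]

```text
time_s: 16.98
tool_pos: [0.6665, 0.0106, 0.1362]
tool_rot: [26.0, 90.0, -52.2]
force: [0.9, -0.5, 0.6]
grip_width: 0.0002
```

>>> step_arm:
  deltas:
    - [-1,0.0003,0,0,0]
    - [-1,0.0003,0,0,0]

```text
time_s: 17.23
tool_pos: [0.6665, 0.0106, 0.136]
tool_rot: [46.4, 90.0, -31.8]
force: [-0.3, 0.2, 1.0]
grip_width: 0.0005
```

>>> step_arm:
  deltas:
    - [-1,0.0003,0,0,0]
    - [-1,0.0003,0,0,0]

```text
time_s: 17.48
tool_pos: [0.6666, 0.0106, 0.1358]
tool_rot: [63.3, 90.0, -14.8]
force: [-0.8, -0.1, 1.8]
grip_width: 0.0004
```

Contact: about 2 N, with TCP z ≈ 0.136 at handle x ≈ 93 mm (uphill tip edge at about 84 mm). The stroke starts now, in short force-checked pieces.

>>> step_arm:
  deltas:
    - [-1,-0.0013,-0.0025,0,0]
    - [-1,-0.0026,-0.005,0,0]

```text
time_s: 17.73
tool_pos: [0.6619, 0.0097, 0.1384]
tool_rot: [88.2, 89.9, 10.0]
force: [1.8, 0.7, 0.4]
grip_width: 0.0003
```

>>> step_arm:
  deltas:
    - [-1,-0.0012,-0.0025,0,0]
    - [-1,-0.0024,-0.005,0,0]

```text
time_s: 17.98
tool_pos: [0.6569, 0.0086, 0.141]
tool_rot: [79.1, 89.9, 0.9]
force: [1.5, 0.2, 1.0]
grip_width: 0.0008
```

>>> step_arm:
  deltas:
    - [-1,-0.0012,-0.0025,0,0]
    - [-1,-0.0022,-0.005,0,0]
    - [-1,-0.0032,-0.0075,0,0]

```text
time_s: 18.35
tool_pos: [0.65, 0.0072, 0.1443]
tool_rot: [84.3, 89.9, 6.2]
force: [4.6, 1.0, 3.0]
grip_width: 0.0005
```

>>> step_arm:
  deltas:
    - [-1,-0.0012,-0.0025,0,0]
    - [-1,-0.0022,-0.005,0,0]
    - [-1,-0.0032,-0.0075,0,0]

```text
time_s: 18.73
tool_pos: [0.6423, 0.0056, 0.1473]
tool_rot: [84.1, 89.9, 5.9]
force: [4.2, 0.8, 3.1]
grip_width: 0.0004
```

>>> step_arm:
  deltas:
    - [-1,-0.001,-0.0025,0,0]
    - [-1,-0.0019,-0.005,0,0]
    - [-1,-0.0028,-0.0075,0,0]
    - [-1,-0.0036,-0.01,0,0]

```text
time_s: 19.23
tool_pos: [0.6323, 0.0034, 0.1507]
tool_rot: [80.2, 90.0, 2.1]
force: [4.8, 0.7, 3.4]
grip_width: 0.0006
```

>>> step_arm:
  deltas:
    - [-1,-0.0009,-0.0025,0,0]
    - [-1,-0.0017,-0.005,0,0]
    - [-1,-0.0024,-0.0075,0,0]
    - [-1,-0.0031,-0.01,0,0]

```text
time_s: 19.73
tool_pos: [0.6221, 0.0013, 0.1536]
tool_rot: [-82.4, 90.0, -160.6]
force: [5.0, 1.0, 2.3]
grip_width: 0.0009
```

>>> step_arm:
  deltas:
    - [-1,-0.0006,-0.0025,0,0]
    - [-1,-0.0012,-0.005,0,0]
    - [-1,-0.0017,-0.0075,0,0]
    - [-1,-0.0022,-0.01,0,0]

```text
time_s: 20.23
tool_pos: [0.6122, -0.0008, 0.1557]
tool_rot: [-86.8, 90.0, -165.0]
force: [2.6, 0.3, 4.0]
grip_width: 0.0003
```

>>> step_arm:
  deltas:
    - [-1,-0.0005,-0.0025,0,0]
    - [-1,-0.0009,-0.005,0,0]
    - [-1,-0.0013,-0.0075,0,0]
    - [-1,-0.0016,-0.01,0,0]

```text
time_s: 20.72
tool_pos: [0.6023, -0.0029, 0.1572]
tool_rot: [-87.9, 89.9, -166.0]
force: [3.4, 0.4, 2.7]
grip_width: 0.0007
```

>>> step_arm:
  deltas:
    - [-1,-0.0003,-0.0025,0,0]
    - [-1,-0.0005,-0.005,0,0]
    - [-1,-0.0007,-0.0075,0,0]
    - [-1,-0.0008,-0.01,0,0]

```text
time_s: 21.22
tool_pos: [0.5927, -0.0049, 0.1581]
tool_rot: [-81.9, 90.0, -160.1]
force: [2.0, 0.0, 2.2]
grip_width: 0.0005
```

>>> step_arm:
  deltas:
    - [-1,-0.0001,-0.0025,0,0]
    - [-1,-0.0002,-0.005,0,0]
    - [-1,-0.0002,-0.0075,0,0]
    - [-1,-0.0002,-0.01,0,0]

```text
time_s: 21.72
tool_pos: [0.5831, -0.0068, 0.1585]
tool_rot: [-39.6, 90.0, -117.7]
force: [1.4, -0.0, 2.1]
grip_width: 0.0005
```

>>> step_arm:
  deltas:
    - [-1,0,-0.0025,0,0]
    - [-1,0.0001,-0.005,0,0]
    - [-1,0.0001,-0.0075,0,0]
    - [-1,0.0001,-0.01,0,0]

```text
time_s: 22.22
tool_pos: [0.5734, -0.0089, 0.1584]
tool_rot: [63.6, 90.0, -14.5]
force: [1.8, 1.2, 2.6]
grip_width: 0.0004
```

>>> step_arm:
  deltas:
    - [-1,0,-0.0025,0,0]
    - [-1,0,-0.005,0,0]
    - [-1,0.0001,-0.0075,0,0]
    - [-1,0.0001,-0.01,0,0]

```text
time_s: 22.72
tool_pos: [0.5635, -0.011, 0.1582]
tool_rot: [-48.2, 90.0, -126.4]
force: [2.6, 0.1, 2.9]
grip_width: 0.0008
```

>>> step_arm:
  deltas:
    - [-1,0.0001,-0.0025,0,0]
    - [-1,0.0002,-0.005,0,0]
    - [-1,0.0004,-0.0075,0,0]
    - [-1,0.0005,-0.01,0,0]

```text
time_s: 23.22
tool_pos: [0.5534, -0.0131, 0.1576]
tool_rot: [-87.4, 90.0, -165.5]
force: [1.2, 1.2, 2.3]
grip_width: 0.0006
```

>>> step_arm:
  deltas:
    - [-1,0.0003,-0.0025,0,0]
    - [-1,0.0006,-0.005,0,0]
    - [-1,0.0009,-0.0075,0,0]
    - [-1,0.0012,-0.01,0,0]

```text
time_s: 23.72
tool_pos: [0.5438, -0.0151, 0.1565]
tool_rot: [-78.6, 90.0, -156.8]
force: [1.4, 1.8, 2.5]
grip_width: 0.0001
```

>>> step_arm:
  deltas:
    - [-1,0.0004,-0.0025,0,0]
    - [-1,0.0009,-0.005,0,0]
    - [-1,0.0013,-0.0075,0,0]
    - [-1,0.0018,-0.01,0,0]

```text
time_s: 24.22
tool_pos: [0.5342, -0.0171, 0.1548]
tool_rot: [48.8, 90.0, -29.4]
force: [1.0, 0.7, 3.0]
grip_width: 0.0001
```

>>> step_arm:
  deltas:
    - [-1,0.0005,-0.0025,0,0]
    - [-1,0.0011,-0.005,0,0]
    - [-1,0.0018,-0.0075,0,0]
    - [-1,0.0024,-0.01,0,0]

```text
time_s: 24.72
tool_pos: [0.5245, -0.0192, 0.1523]
tool_rot: [48.3, 90.0, -29.8]
force: [0.7, -0.1, 1.3]
grip_width: 0.0007
```

>>> step_arm:
  deltas:
    - [-1,0.0009,-0.0025,0,0]
    - [-1,0.0017,-0.005,0,0]

```text
time_s: 24.98
tool_pos: [0.5194, -0.0202, 0.1506]
tool_rot: [-56.8, 90.0, -135.0]
force: [0.0, 0.7, 3.0]
grip_width: 0.0005
```

>>> step_arm:
  deltas:
    - [-1,0.0009,-0.0025,0,0]
    - [-1,0.0017,-0.005,0,0]
    - [-1,0.0026,-0.0075,0,0]
    - [-1,0.0035,-0.01,0,0]

```text
time_s: 25.48
tool_pos: [0.5094, -0.0223, 0.147]
tool_rot: [-86.1, 90.0, -164.3]
force: [1.2, -0.8, 2.3]
grip_width: 0.0007
```

>>> step_arm:
  deltas:
    - [-1,0.001,-0.0025,0,0]
    - [-1,0.0021,-0.005,0,0]
    - [-1,0.0031,-0.0075,0,0]
    - [-1,0.0042,-0.01,0,0]

```text
time_s: 25.98
tool_pos: [0.4996, -0.0244, 0.1427]
tool_rot: [-88.3, 90.0, -166.5]
force: [0.7, 0.5, 2.9]
grip_width: 0.0008
```

>>> step_arm:
  deltas:
    - [-1,0.0012,-0.0025,0,0]
    - [-1,0.0024,-0.005,0,0]
    - [-1,0.0037,-0.0075,0,0]
    - [-1,0.005,-0.01,0,0]

```text
time_s: 26.48
tool_pos: [0.4899, -0.0264, 0.1377]
tool_rot: [-89.0, 90.0, -167.1]
force: [0.4, 0.3, 1.8]
grip_width: 0.0005
```

>>> step_arm:
  deltas:
    - [-1,0.0014,-0.0025,0,0]
    - [-1,0.0029,-0.005,0,0]
    - [-1,0.0035,-0.006,0,0]

```text
time_s: 26.85
tool_pos: [0.4845, -0.0275, 0.1346]
tool_rot: [69.2, 90.0, -9.0]
force: [1.0, -0.3, 3.0]
grip_width: 0.0005
```

The back end is reached, still in contact at about 3 N, so I'll lift away.

>>> step_arm:
  deltas:
    - [-1,-0.005,0,0,0]
    - [-1,-0.02,0,0,0]
    - [-1,-0.045,0,0,0]
    - [-1,-0.075,0,0,0]
    - [-1,-0.105,0,0,0]
    - [-1,-0.12,0,0,0]
    - [-1,-0.12,0,0,0]
    - [-1,-0.12,0,0,0]

```text
time_s: 27.85
tool_pos: [0.4837, -0.0276, 0.2533]
tool_rot: [-106.9, 89.9, 174.9]
force: [0.2, -0.8, -0.7]
grip_width: 0.0002
```

```bash
python3 - <<'E'
from st import *
from fit import fit
o,T=st()
p,d=read_camera("side");cv2.imwrite("pics/side9.png",p[:,:,::-1])
for t in("handle","sanding_block","screwdriver","screw_jar","push_button"):
    for r in regions_of("side",t)[:1]:
        P=world("side",d,r["pixels"]);print(t,round(r["p"],2),r["pixel"],np.median(P,0).round(3))
        if t=="handle": x,e,n=fit(P);print(x[:3].round(4),np.degrees(x[3]).round(2),e,n)
E
```

```text
t 27.85 hx,hy -0.0936 -0.0005 tipz 0.2343 yang 11.84 F [ 0.22 -0.81 -0.69] down [-2.e-03  2.e-04 -1.e+00] w 0.00017920700688862836
handle 0.85 [261.4, 180.9] [ 0.579 -0.001  0.143]
[ 0.5752 -0.0083 -0.0048] 11.83 0.000906624953530469 970
sanding_block 0.94 [266.3, 150.9] [ 0.575 -0.121  0.117]
screwdriver 0.88 [262.6, 108.7] [ 0.595 -0.283  0.111]
screw_jar 0.58 [283.0, 254.1] [0.526 0.142 0.068]
push_button 0.47 [241.2, 261.1] [0.614 0.138 0.029]
```

View pics/side9.png

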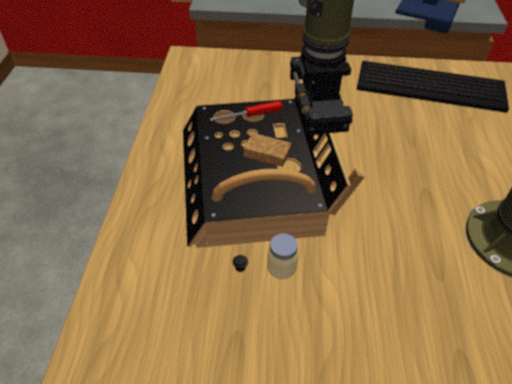

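The hand is clear above the back end. The console fit is unchanged and the jar (283,255), button (240,262), block (266,150) and screwdriver are where they were. Handing in.

```bash
python3 -c "
from h import *
print(env.sign_off())"
```

```text
the job is handed in; nothing more can be done
None
```

The stroke is done and handed in at about 28 s. With the gripper shut, I set the fingertips down on the front end of the arch, drew them over the crown to the back end, and lifted straight up.

- **Contact:** every force reading during the stroke (one to four rows apart) showed contact, with the force along the handle's normal between about 1.5 and 5 N. Two readings were only about 1 to 1.5 N, against noise of roughly 0.7 N, so contact there is likely but less certain than elsewhere.
- **Path:** the fingertips' centre ran from +93 mm to -93 mm along the handle. The edge that touches ran from about +84 mm to -83 mm, which is 2 to 3 mm inside the 86 mm end points. It rests on my reading of the tip as square.
- **Disagreement:** contact at the front came about 18 mm lower than the stated 19 mm fingertip length predicted. I put this down to the shut fingertips ending close to the TCP, as the wrist camera showed, and crept down until I felt the handle.
- **Last checks:** the console's pose matched the first measurement to within 1 mm and 0.1°. The sanding block, screwdriver, jar and button were unmoved to within about 3 mm, the measuring error. The hand was clear of everything.

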